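# Throttle the purge valve, then draw the sample tray

### The job

Turn the nitrogen purge down before opening the sample cabinet: swing the long black-gripped lever of the purge valve until it points exactly the same way as the index tab on the dial beneath it. Then pull the cabinet's tray out by its handle, all the way to its stop, so that the rack of vials inside can be scanned; the rack must stay upright in its bay and the lever must stay on the tab. Leave the small T-handle on the same pipe as it is, and do not knock the amber bottle beside the cabinet about.

Things in the scene. Friction and masses are not known exactly. Their poses are not given: they have to be found in the camera images.
- purge_valve: Fixed ball valve: aluminium foot plate 300 x 90 mm carrying a steel pipe along its x axis, brass valve block, and a round white dial (radius 68 mm, top 74 mm above the bench). Origin: on the bench under the lever's pivot; x along the pipe, away from the robot at yaw 0; z up.
- purge_lever (a joint): Angle of the purge lever (rad), 0 = shut (lever along the valve's +y, across the pipe), 1.571 = fully open (lever along the valve's -x); it grows anticlockwise seen from above, about a vertical axis. Stiff (about 0.3 N m): stays where it is left.
- lever_pivot (a point): On the lever's turning axis at the lever's mid-height, 110 mm above the bench. x points along the lever towards its free end, z up.
- lever_grip (a point): Middle of the lever's black sleeve, where to grip, 105 mm from the pivot and 110 mm above the bench. The sleeve is 70 mm long (70 to 140 mm from the pivot), 18 mm wide, 22 mm tall (99 to 121 mm above the bench); below it is free down to the index tab at 79 mm. x points along the lever towards its free end, z up.
- index_tab: Dark steel pointer, 26 mm wide, 5 mm thick, fixed on the dial under the lever; reaches from the axis to its pointed end at 109 mm. It marks the wanted lever direction. Origin: on the lever's turning axis, 74 mm above the bench; x points along the tab to its tip, z up.
- t_handle (a joint): Angle (rad, anticlockwise from above) of the small isolating valve with a steel T-handle (bar 48 mm long, 14 mm wide, top 100 mm above the bench), on the same pipe 140 mm beyond the lever's pivot. Not to be turned.
- tray (a joint): How far the tray is pulled out (m): 0 = shut, 0.150 = at its stop. It slides along the cabinet's -x; about 2 N of friction.
- tray_handle (a point): Centre of the tray's steel bar handle; moves with the tray. Bar 130 mm long (y), 12 mm thick (x), 14 mm tall, 114 mm above the bench, 26 mm below the cabinet's top, 32 mm clear of the grey front; posts join it to the front 60 mm either side of its centre. Axes as the cabinet's: -x is the way the tray pulls out, z up.
- tray_bay (a point): Centre of the floor of the tray's front bay (104 mm along x, 198 mm along y); moves with the tray; axes as the handle's. The fixed white cabinet around the tray is 260 mm deep (x), 240 mm wide (y) and 140 mm tall, with a 20 mm stub at the back of its top.
- sample_rack: Loose rack of 24 capped vials, 85 x 126 x 44 mm, lying in the tray's front bay. Origin: centre of its underside, z up.
- reagent_bottle: Loose amber bottle, 56 mm across, 115 mm tall, between valve and cabinet, a bystander. Origin: centre of its underside.
- t_handle_end (a point): One end of the T-handle's bar, 24 mm from its axis, 93 mm above the bench.

How it is judged (in metres and radians):
On the way, in this order (a step that is already met when the one before it is completed fails the run):
1. the lever points along the index tab (within 5 degrees) while the tray is still shut (out by less than 20 mm) (angle between the x axis of lever_grip and the x axis of index_tab, either way round below 0.087 rad and value of joint tray below 0.02 m), for 0.3 s.
2. the tray is out to its stop (at least 140 of 150 mm) (value of joint tray above 0.14 m), for 0.2 s.
At the end, for the whole second after the job is handed in: The lever points along the index tab within 5 degrees (0.087 rad), the tray is pulled out at least 140 mm of its 150 mm, the vial rack lies upright (within 0.1 rad) in the tray's front bay (origin within 50 mm of the bay's centre), and lever, tray and rack are at rest (angle between the x axis of lever_grip and the x axis of index_tab, either way round below 0.087 rad and value of joint tray above 0.14 m and angle between sample_rack's own z axis and vertical below 0.1 rad and distance between sample_rack and tray_bay below 0.05 m and linear speed of sample_rack below 0.02 m/s and velocity of joint purge_lever between -0.05 and 0.05 rad/s and velocity of joint tray between -0.02 and 0.02 m/s); the robot touches nothing.
It fails at once if the small T-handle is turned (its end moves by more than 6 mm) (distance of t_handle_end from where it was at the start of the episode above 0.006 m).
It fails at once if the rack of vials in the tray is tipped by more than 0.3 rad (angle between sample_rack's own z axis and vertical above 0.3 rad).
It fails at once if the amber bottle is moved by more than 40 mm (distance of reagent_bottle from where it was at the start of the episode above 0.04 m).
It also fails if it takes over 51 s, if anything falls off the work surface, if the arm or the gripper's body presses on something with over 40 N, if the wrist force passes 120 N, or if a joint passes its speed limit or range.

### The arm

A 6-joint arm with a two-finger parallel gripper is mounted at the origin on the work surface. World frame = base frame: x ahead of the robot, y to its left, z up, the work surface at z = 0. Lengths are in mm, angles in rad, forces in N, time in s.
With the tool pointing down it reaches from about 300 to 775 mm from the base axis. Payload 14.6 kg.
Tool frame: the origin (TCP) lies between the finger pads; the fingertips stand manip.nose_length ahead of it and the grasp point (between the pads) lies 11 mm behind it (manip.nose_length is the distance from the TCP to the fingertips, in mm); z points along the fingers, y is the line along which they close (so a half turn about z gives the same grasp; the last joint's range is limited). The gripper opens to 94 mm and grips with 3 to 60 N. Pads are 16 mm wide; open, the fingers measure 119 mm over their backs; the gripper's body (75 mm by 177 mm) begins 78 mm behind the grasp point.
Start: joints at [-1.322, 0.3, 1.521, -0, 1.321, -0.067], TCP at [170.81, -522.793, 186.646] pointing down, gripper open.
Joint ranges: [-3.03, 3.03], [-0.79, 2.21], [0.23, 2.52], [-1.04, 4.18], [0, 3.07], [-2.55, 2.55]. Speed limits (rad/s): [2.22, 2.22, 2.57, 3.14, 3.14, 3.14].

### API

Orientations are given as [roll, pitch, yaw] about the fixed x, y, z axes, in that order (R = Rz(yaw) Ry(pitch) Rx(roll)).
In Python, from cell import manip, cams, job gives the robot as it stands.
- The arm moves only by the tool jog_arm, never from a script. Its argument "commands" is a list of rows, each an object of numbers: "dx", "dy", "dz": the shift along the tool's x, y, z each as a share of 40 mm, from -1 to 1; "ax", "ay", "az": the turn, a rotation vector about the tool's x, y, z each as a share of 10 degrees, from -1 to 1; "gripper": the closure, from 0 (fully open) to 1 (shut). A call has 1 to 10 rows; each row shifts and turns the commanded pose from where the row before left it, along the tool's axes as they then stand; what a row does not reach is not made up. A row lasts 1/8 s, in which the tool goes at most 62.5 mm and 10.7 degrees, less where a joint would pass 70% of its speed; a pose out of reach is approached as far as the arm can. A call with a number of a shift or a turn outside -1 to 1 is refused whole. A call with a gripper value outside its range is refused whole. The fingers move at their own pace and stop on an object; "squeeze" is the grip in N (left out, the last holds). Time passes only in rows, so rows that do not move let the fingers close. It gives the time, the measured TCP pose, the force, the opening and the grip force at its end, in the units of the state.
- manip.read_state(): the state, without advancing time (a new reading comes with each control period).
- cams.camera(name): name is "side" or "top" or "wrist"; returns a dict with "image" (384x512x3 uint8, red, green, blue), "fx", "fy", "cx", "cy" (pixels), "dist_coeffs" ([k1, k2, p1, p2, k3] as OpenCV has them; the pictures are not rectified), "world_to_cam" (4x4, takes a point from world to camera coordinates). Camera axes: x right, y down, z forward; pixel columns grow to the right and rows downward; lengths in mm; the calibration is good to about 2 mm. A picture is of the moment at which its call begins. There is no depth.
- job.sign_off(): hands the job in; it is judged then, once.
The state is a dict: "clock": time; "joints": joint angles; "qd": joint speeds; "effort": joint torques, N m; "eef_pos": TCP position; "eef_rot": TCP orientation; "wrist_force": force on the tool from outside, world axes, zero at the start; "moment": the same for the moment, N m; "finger_gap": finger opening in mm; "finger_force": force on a finger pad.
Only numpy, scipy, OpenCV 4.12 (cv2) and the standard library are available. Lean on these libraries where they do the work, as an engineer would, in place of code of your own. Each camera call takes 0.05 s, during which the arm holds its last target. There are 200 camera calls.

## Working session

There is one attempt and no reset: what is moved stays moved. The work goes in short steps, Python scripts to look and compute and a tool call to move; the robot and the scene stay as the last step left them, time stands still between calls to the robot, and variables do not carry over. Pictures are saved under pics/ and viewed, at most 10 in all, crops included, and the job is handed in when it is done.

Besides the shell and the picture viewer there is one more tool, called after "Call:" by a JSON object that holds its "api" and its "payload", one argument or row to a line. jog_arm: Moves the arm, as the interface text tells. Shift numbers are shares of 40 mm and turn numbers shares of 10 degrees, none past 1 either way. Its arguments: {"type":"object","properties":{"commands":{"type":"array"},"squeeze":{"type":"number"}},"required":["commands"]}

```bash
ls; mkdir -p pics; cat > h.py <<'E'
from cell import manip,cams,job
import numpy as np,cv2,pickle
from scipy.spatial.transform import Rotation as R
def grab(n):
    c=cams.camera(n); pickle.dump(c,open(f'pics/{n}.pkl','wb')); return c
def load(n): return pickle.load(open(f'pics/{n}.pkl','rb'))
def ray(c,uv):
    K=np.array([[c['fx'],0,c['cx']],[0,c['fy'],c['cy']],[0,0,1]])
    p=cv2.undistortPoints(np.array(uv,float).reshape(-1,1,2),K,np.array(c['dist_coeffs']))[:,0]
    T=np.array(c['world_to_cam']);Rm=T[:3,:3]
    d=np.c_[p,np.ones(len(p))]@Rm; return -Rm.T@T[:3,3],d
def onz(c,uv,z):
    o,d=ray(c,uv); return o+d*((z-o[2])/d[:,2])[:,None]
def proj(c,P):
    K=np.array([[c['fx'],0,c['cx']],[0,c['fy'],c['cy']],[0,0,1]]);T=np.array(c['world_to_cam'])
    return cv2.projectPoints(np.array(P,float).reshape(-1,1,3),cv2.Rodrigues(T[:3,:3])[0],T[:3,3],K,np.array(c['dist_coeffs']))[0][:,0]
E
python3 - <<'E'
from h import *
print(manip.nose_length,manip.read_state())
for n in('top','side'):
    c=grab(n); cv2.imwrite(f'pics/{n}0.png',cv2.resize(c['image'][...,::-1],(800,600),interpolation=cv2.INTER_CUBIC))
    print(n,ray(c,[[256,192]]))
E
```

```text
pics
8.0 {'clock': 0.0, 'joints': array([-1.32161641e+00,  3.00495906e-01,  1.52160614e+00, -6.64455177e-06,
        1.32069978e+00, -6.65416584e-02]), 'qd': array([ 9.75790327e-04,  2.81635024e-05, -1.10289062e-03, -2.62217230e-04,
       -6.77507453e-04, -8.02481889e-04]), 'effort': array([ 1.93064084e-04, -5.31810522e+01, -3.52739167e+01,  7.07167760e-02,
        2.44114827e-02, -9.92695573e-05]), 'eef_pos': array([ 170.72891867, -522.51810946,  186.06213908]), 'eef_rot': array([-3.14038573e+00, -7.39794330e-05,  3.15723176e-01]), 'wrist_force': array([-0.52217277,  0.86356227,  0.60866978]), 'moment': array([-0.01694539,  0.01328591, -0.04321973]), 'finger_force': 0.0, 'finger_gap': 93.94548620562777}
top (array([ 530.6612904 ,   53.88075488, 1073.75696504]), array([[ 0.14148302, -0.02567844, -0.989665  ]]))
side (array([ 385.63721117, -620.08400224,  810.91804071]), array([[ 0.25360267,  0.69432398, -0.67440826]]))
```

View pics/top0.png

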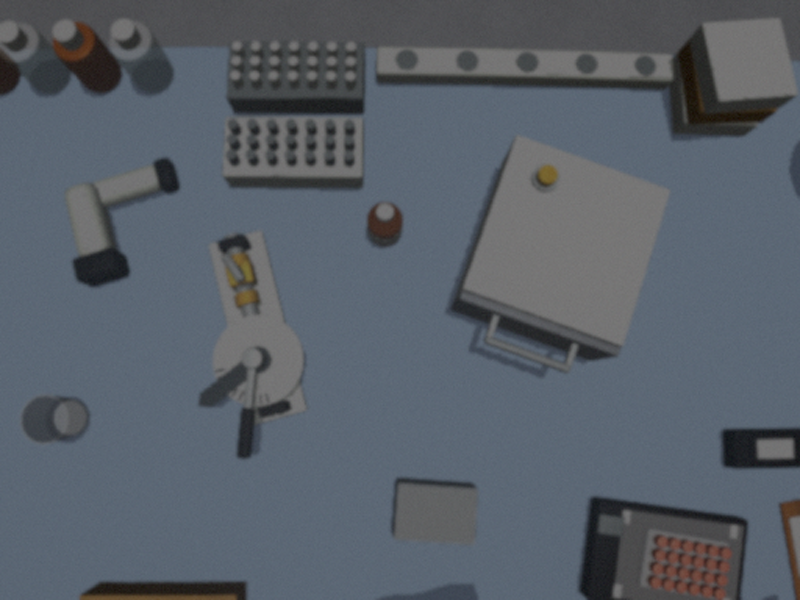

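View pics/side0.png

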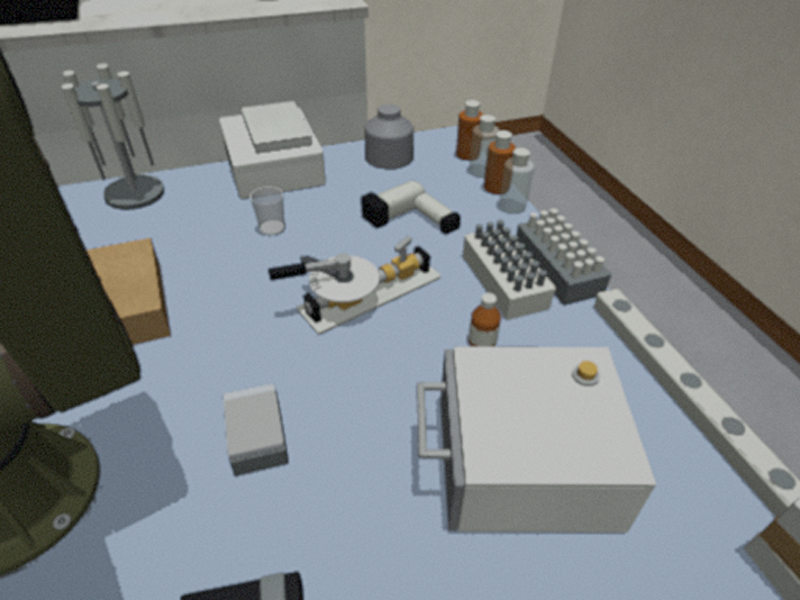

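```bash
python3 - <<'E'
from h import *
a=load('top')['image'][200:300,110:220,::-1]; b=load('side')['image'][150:215,165:290,::-1]
A=cv2.resize(np.clip(a*1.8,0,255).astype('uint8'),(400,364),interpolation=cv2.INTER_CUBIC)
B=cv2.resize(np.clip(b*1.2,0,255).astype('uint8'),(400,208),interpolation=cv2.INTER_CUBIC)
o=np.zeros((364,800,3),'uint8');o[:,:400]=A;o[:208,400:]=B;cv2.imwrite('pics/v.png',o)
c=load('top')
s=512/800
print(onz(c,np.array([[253,357]])*s,121),onz(c,np.array([[245,455],[248,411]])*s,110),onz(c,np.array([[487,340],[570,366]])*s,114), onz(c,np.array([[385,212]])*s,110))
print(onz(c,np.array([[517,138],[667,190],[615,350],[463,297]])*s,140))
E
```

```text
[[583.75939114 235.97797173 121.        ]] [[446.84128521 245.01670196 110.        ]
 [508.07346885 242.68897145 110.        ]] [[ 611.23079908  -95.83825927  114.        ]
 [ 574.70248469 -215.01554164  114.        ]] [[799.07783075  51.66558612 110.        ]]
[[ 905.11216875 -140.2940517   140.        ]
 [ 830.38884923 -360.43796279  140.        ]
 [ 596.11171444 -272.49014021  140.        ]
 [ 669.22437536  -58.70322973  140.        ]]
```

View pics/v.png

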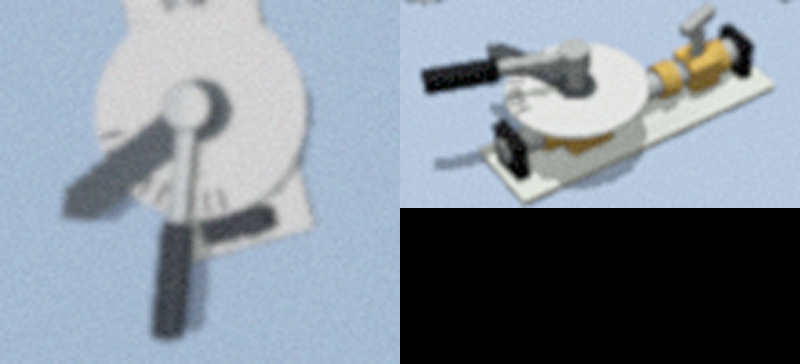

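```bash
cat > m.py <<'E'
from h import *
def meas(c,piv=None):
    im=c['image'].astype(float); hsv=cv2.cvtColor(c['image'],cv2.COLOR_RGB2HSV)
    T=None
    yy,xx=np.mgrid[0:384,0:512]; uv=np.c_[xx.ravel(),yy.ravel()]
    P=onz(c,uv,77.)[:,:2].reshape(384,512,2)
    return im,hsv,P
E
python3 - <<'E'
from m import *
c=load('top'); im,hsv,P=meas(c)
g=im.mean(2); np.set_printoptions(linewidth=250,precision=1,suppress=True)
print(g[225:282:2,124:200:2].astype(int))
print(hsv[225:282:4,124:200:3,1])
E
```

```text
[[106 104 106 ...  93 103 104]
 [105 103 104 ...  91  97 106]
 [105 104 104 ...  91  96 104]
 ...
 [105 105 104 ... 106 101 104]
 [104 105 104 ... 103 104 103]
 [100 103 103 ... 104 105 104]]
[[48 54 57 53 29  4  2  2  2  4  2  7  9  4  9 21  3  2  2  2  4  2  4  9 55 53]
 [54 50 53 54 22  0  0  4  0  2  5  7  9  2  2 25 12  4  2  0  2  2  4  5 52 51]
 [55 56 48 51 20  4  0  2  4  8 19 10  4  2  7 31 10  4  2  4  2  0  0  9 53 54]
 [52 55 51 50 34  8  3  2 26 26 34 18  7  6 24  6  4  4  4  2  2  4  4 13 44 57]
 [56 55 59 52 52 10 21 26 34 26 29 17  5  0  2  2  2  2  2  2  2  2  2 47 51 50]
 [54 51 54 54 49 33 35 33 38 34 12  5  9  3  2  4  4  2  2  2  2  4  5 45 52 48]
 [56 51 53 42 39 35 29 30 20 11  7 10  9  6  4  4  2  2  2  2  0  5  2 27 52 56]
 [52 50 38 30 33 38 38 36  8  5  8  7  5  3  3  0  2  2  2  5  5  2  4  7 55 52]
 [54 42 26 32 45 57 65 56 51 34  9  8 10  3  0  0  8  8  8 31 13  0  2  4 42 57]
 [52 54 55 54 53 51 56 54 51 48 48 19 15 10 23 17 38 28 29 17 21  2  4  2 27 52]
 [60 57 54 50 57 56 53 57 53 53 43 38 19  4  9  6 21 10  8  8 15 31 51 52 54 58]
 [53 54 52 54 56 52 52 58 50 51 42 37 31 10 11 12 29 46 52 52 54 50 54 54 52 53]
 [58 56 54 56 52 54 53 55 55 52 52 43 42 63 58 57 55 55 52 56 54 55 51 52 52 50]
 [54 55 54 57 56 50 54 52 54 53 53 18 57 61 61 54 57 53 58 52 54 52 56 59 51 58]
 [60 55 54 59 53 56 57 56 54 54 45 36 45 59 59 54 53 60 55 50 50 57 55 52 52 52]]
```

```bash
python3 - <<'E'
from m import *
np.set_printoptions(precision=2,suppress=True)
c=load('top'); im,hsv,P=meas(c); g=im.mean(2)
# dial
w=((hsv[...,1]<25)&(g>95)).astype('uint8'); w[:195]=0;w[:, :125]=0;w[:,215:]=0;w[300:]=0
pts=np.argwhere(w)[:,::-1]; X=onz(c,pts,74)[:,:2]
best=None
# edge pixels of mask, RANSAC circle with known radius 68
ed=cv2.morphologyEx(w,cv2.MORPH_GRADIENT,np.ones((3,3),'uint8'))&w
E_=onz(c,np.argwhere(ed)[:,::-1],74)[:,:2]
rng=np.random.default_rng(0);bn=0
for _ in range(3000):
    a,b,d=E_[rng.choice(len(E_),3,False)]
    M=np.array([b-a,d-a])*2
    if abs(np.linalg.det(M))<500: continue
    q=np.linalg.solve(M,[b@b-a@a,d@d-a@a]); r=np.linalg.norm(a-q)
    if not 63<r<72: continue
    i=abs(np.linalg.norm(E_-q,axis=1)-r)<1.5
    if i.sum()>bn: bn=i.sum();inl=i
A=np.c_[2*E_[inl],np.ones(bn)];s=np.linalg.lstsq(A,(E_[inl]**2).sum(1),rcond=None)[0]
piv=s[:2];print('dial',piv,'r',np.sqrt(s[2]+piv@piv),bn)
def axis(m,z,n):
    k,lab,st,ce=cv2.connectedComponentsWithStats(m.astype('uint8'));j=1+st[1:,4].argmax();
    p=np.argwhere(lab==j)[:,::-1]; Q=onz(c,p,z)[:,:2]
    r=cv2.minAreaRect(Q.astype('float32')); u,sv,v=np.linalg.svd(Q-Q.mean(0)); d=v[0]*np.sign(v[0]@(Q.mean(0)-piv))
    t=(Q-piv)
    print(n,len(p),'cen',Q.mean(0),'rect',r,'pca',np.degrees(np.arctan2(d[1],d[0])),'from piv',np.degrees(np.arctan2(*(Q.mean(0)-piv)[::-1])),'rmax',np.linalg.norm(t,axis=1).max())
    return Q
yy,xx=np.mgrid[0:384,0:512]
R0=np.linalg.norm(P-piv,axis=2)
axis((g<82)&(xx<157)&(R0>25)&(R0<115)&(yy<263),79,'tab')
axis((g<60)&(yy>261)&(xx<166)&(xx>148)&(yy<296),121,'sleeve')
E
```

```text
dial [583.82 238.59] r 66.34155924897865 128
tab 417 cen [541.28 288.18] rect ((540.4035034179688, 286.5122375488281), (34.07386779785156, 83.15518951416016), 40.834716796875) pca 131.88614076790316 from piv 130.62065317879294 rmax 106.32352222724451
sleeve 276 cen [478.17 242.73] rect ((478.3457336425781, 242.7273406982422), (19.892467498779297, 65.45899200439453), 87.24009704589844) pca 176.2641289515883 from piv 177.75360891504093 rmax 138.40148242788595
```

```bash
cat > plan.py <<'E'
from h import *
import json,sys
def plan(x,y,z,yaw,n,pose=None):
    """straight line, tool down, yaw in deg; prints rows"""
    s=manip.read_state(); p=np.array(s['eef_pos']);r=R.from_euler('xyz',s['eef_rot'])
    y0=np.degrees(s['eef_rot'][2]); dy=(yaw-y0+180)%360-180
    p0=p.copy(); rows=[]
    for i in range(1,n+1):
        tp=p0+(np.array([x,y,z])-p0)*i/n; tr=R.from_euler('xyz',[180,0,y0+dy*i/n],degrees=True)
        d=np.round(r.inv().apply(tp-p)/40,2); a=np.round(np.degrees((r.inv()*tr).as_rotvec())/10,2)
        rows.append({k:float(v) for k,v in zip(('dx','dy','dz','ax','ay','az'),[*d,*a]) if abs(v)>.005})
        p=p+r.apply(d*40); r=r*R.from_rotvec(np.radians(a*10))
    print('from',p0.round(1),round(y0,1),'j',np.round(s['joints'],2)); 
    for i in range(0,n,10): print(json.dumps(rows[i:i+10]))
if __name__=='__main__': plan(*[float(v) for v in sys.argv[1:5]],int(sys.argv[5]))
E
python3 plan.py 480 243 190 177.5 24
```

```text
from [ 170.8 -522.6  186.2] 18.1 j [-1.32  0.3   1.52  0.    1.32 -0.07]
[{"dx": 0.55, "dy": -0.66, "ax": -0.01, "az": -0.66}, {"dx": 0.63, "dy": -0.59, "dz": -0.01, "az": -0.67}, {"dx": 0.69, "dy": -0.51, "az": -0.66}, {"dx": 0.74, "dy": -0.43, "dz": -0.01, "az": -0.67}, {"dx": 0.79, "dy": -0.34, "az": -0.66}, {"dx": 0.83, "dy": -0.25, "dz": -0.01, "az": -0.67}, {"dx": 0.84, "dy": -0.15, "az": -0.66}, {"dx": 0.86, "dy": -0.05, "az": -0.66}, {"dx": 0.86, "dy": 0.05, "dz": -0.01, "az": -0.67}, {"dx": 0.85, "dy": 0.15, "az": -0.66}]
[{"dx": 0.82, "dy": 0.24, "dz": -0.01, "az": -0.67}, {"dx": 0.79, "dy": 0.34, "az": -0.66}, {"dx": 0.75, "dy": 0.43, "dz": -0.01, "az": -0.66}, {"dx": 0.69, "dy": 0.51, "az": -0.67}, {"dx": 0.63, "dy": 0.59, "az": -0.66}, {"dx": 0.56, "dy": 0.65, "dz": -0.01, "az": -0.67}, {"dx": 0.47, "dy": 0.72, "az": -0.66}, {"dx": 0.39, "dy": 0.77, "dz": -0.01, "az": -0.67}, {"dx": 0.3, "dy": 0.8, "az": -0.66}, {"dx": 0.21, "dy": 0.84, "dz": -0.01, "az": -0.66}]
[{"dx": 0.1, "dy": 0.85, "az": -0.67}, {"dx": 0.01, "dy": 0.86, "dz": -0.01, "az": -0.66}, {"dx": -0.09, "dy": 0.86, "az": -0.67}, {"dx": -0.2, "dy": 0.83, "az": -0.66}]
```

Call:
{"api": "jog_arm", "payload": {
  "commands": [
    {"dx": 0.55,"dy": -0.66,"az": -0.66},
    {"dx": 0.63,"dy": -0.59,"az": -0.67},
    {"dx": 0.69,"dy": -0.51,"az": -0.66},
    {"dx": 0.74,"dy": -0.43,"az": -0.67},
    {"dx": 0.79,"dy": -0.34,"az": -0.66},
    {"dx": 0.83,"dy": -0.25,"az": -0.67},
    {"dx": 0.84,"dy": -0.15,"az": -0.66},
    {"dx": 0.86,"dy": -0.05,"az": -0.66},
    {"dx": 0.86,"dy": 0.05,"az": -0.67},
    {"dx": 0.85,"dy": 0.15,"az": -0.66}
  ]
}}

```text
schema error: expected keys dx, dy, dz, ax, ay, az, gripper
```

Call:
{"api": "jog_arm", "payload": {
  "commands": [
    {"dx": 0.82,"dy": 0.24,"az": -0.67},
    {"dx": 0.79,"dy": 0.34,"az": -0.66},
    {"dx": 0.75,"dy": 0.43,"az": -0.66},
    {"dx": 0.69,"dy": 0.51,"az": -0.67},
    {"dx": 0.63,"dy": 0.59,"az": -0.66},
    {"dx": 0.56,"dy": 0.65,"az": -0.67},
    {"dx": 0.47,"dy": 0.72,"az": -0.66},
    {"dx": 0.39,"dy": 0.77,"az": -0.67},
    {"dx": 0.3,"dy": 0.8,"az": -0.66},
    {"dx": 0.21,"dy": 0.84,"az": -0.66}
  ]
}}

```text
schema error: expected keys dx, dy, dz, ax, ay, az, gripper
```

Call:
{"api": "jog_arm", "payload": {
  "commands": [
    {"dx": 0.1,"dy": 0.85,"az": -0.67},
    {"dx": 0.01,"dy": 0.86,"az": -0.66},
    {"dx": -0.09,"dy": 0.86,"az": -0.67},
    {"dx": -0.2,"dy": 0.83,"az": -0.66},
    {}
  ]
}}

```text
schema error: expected keys dx, dy, dz, ax, ay, az, gripper
```

```bash
python3 - <<'E'
from h import *
c=grab('wrist'); cv2.imwrite('pics/w1.png',cv2.resize(c['image'][...,::-1],(800,600),interpolation=cv2.INTER_CUBIC))
print(proj(c,[[584,238,79],[478,243,121],[515,317,79]])*800/512)
s=manip.read_state();print(s['eef_pos'],s['eef_rot'],s['clock'])
E
```

```text
[[506.53806732 418.45330062]
 [768.74446968 605.44286263]
 [495.3071366  386.66099436]]
[ 170.7643016  -522.62982982  186.2513313 ] [-3.14079758e+00 -4.03942096e-05  3.15804945e-01] 0.15
```

View pics/w1.png

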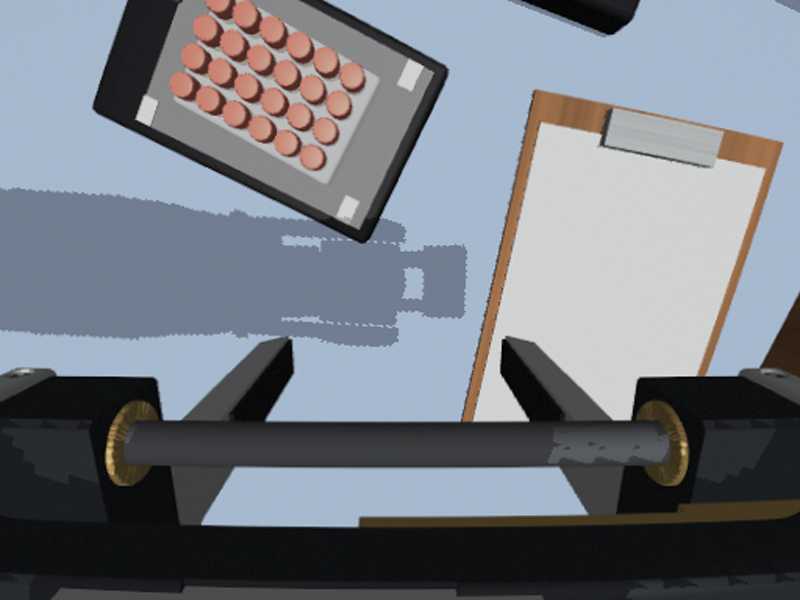

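Call:
{"api": "jog_arm", "payload": {
  "commands": [
    {"dx": 0.55,"dy": -0.66,"dz": 0,"ax": 0,"ay": 0,"az": -0.66,"gripper": 0},
    {"dx": 0.63,"dy": -0.59,"dz": 0,"ax": 0,"ay": 0,"az": -0.67,"gripper": 0},
    {"dx": 0.69,"dy": -0.51,"dz": 0,"ax": 0,"ay": 0,"az": -0.66,"gripper": 0},
    {"dx": 0.74,"dy": -0.43,"dz": 0,"ax": 0,"ay": 0,"az": -0.67,"gripper": 0},
    {"dx": 0.79,"dy": -0.34,"dz": 0,"ax": 0,"ay": 0,"az": -0.66,"gripper": 0},
    {"dx": 0.83,"dy": -0.25,"dz": 0,"ax": 0,"ay": 0,"az": -0.67,"gripper": 0},
    {"dx": 0.84,"dy": -0.15,"dz": 0,"ax": 0,"ay": 0,"az": -0.66,"gripper": 0},
    {"dx": 0.86,"dy": -0.05,"dz": 0,"ax": 0,"ay": 0,"az": -0.66,"gripper": 0},
    {"dx": 0.86,"dy": 0.05,"dz": 0,"ax": 0,"ay": 0,"az": -0.67,"gripper": 0},
    {"dx": 0.85,"dy": 0.15,"dz": 0,"ax": 0,"ay": 0,"az": -0.66,"gripper": 0}
  ]
}}

```text
clock: 1.4
eef_pos: [299.9, -202.7, 186.6]
eef_rot: [3.142, -0.0, 1.478]
wrist_force: [1.2, -0.2, 0.9]
finger_gap: 94.2
finger_force: 0.0
```

Call:
{"api": "jog_arm", "payload": {
  "commands": [
    {"dx": 0.82,"dy": 0.24,"dz": 0,"ax": 0,"ay": 0,"az": -0.67,"gripper": 0},
    {"dx": 0.79,"dy": 0.34,"dz": 0,"ax": 0,"ay": 0,"az": -0.66,"gripper": 0},
    {"dx": 0.75,"dy": 0.43,"dz": 0,"ax": 0,"ay": 0,"az": -0.66,"gripper": 0},
    {"dx": 0.69,"dy": 0.51,"dz": 0,"ax": 0,"ay": 0,"az": -0.67,"gripper": 0},
    {"dx": 0.63,"dy": 0.59,"dz": 0,"ax": 0,"ay": 0,"az": -0.66,"gripper": 0},
    {"dx": 0.56,"dy": 0.65,"dz": 0,"ax": 0,"ay": 0,"az": -0.67,"gripper": 0},
    {"dx": 0.47,"dy": 0.72,"dz": 0,"ax": 0,"ay": 0,"az": -0.66,"gripper": 0},
    {"dx": 0.39,"dy": 0.77,"dz": 0,"ax": 0,"ay": 0,"az": -0.67,"gripper": 0},
    {"dx": 0.3,"dy": 0.8,"dz": 0,"ax": 0,"ay": 0,"az": -0.66,"gripper": 0},
    {"dx": 0.21,"dy": 0.84,"dz": 0,"ax": 0,"ay": 0,"az": -0.66,"gripper": 0}
  ]
}}

```text
clock: 2.65
eef_pos: [428.6, 116.5, 186.6]
eef_rot: [-3.141, -0.0, 2.638]
wrist_force: [-0.3, -0.5, -0.7]
finger_gap: 94.2
finger_force: 0.0
```

Call:
{"api": "jog_arm", "payload": {
  "commands": [
    {"dx": 0.1,"dy": 0.85,"dz": 0,"ax": 0,"ay": 0,"az": -0.67,"gripper": 0},
    {"dx": 0.01,"dy": 0.86,"dz": 0,"ax": 0,"ay": 0,"az": -0.66,"gripper": 0},
    {"dx": -0.09,"dy": 0.86,"dz": 0,"ax": 0,"ay": 0,"az": -0.67,"gripper": 0},
    {"dx": -0.2,"dy": 0.83,"dz": 0,"ax": 0,"ay": 0,"az": -0.66,"gripper": 0},
    {"dx": 0,"dy": 0,"dz": 0,"ax": 0,"ay": 0,"az": 0,"gripper": 0}
  ]
}}

```text
clock: 3.28
eef_pos: [480.2, 243.8, 185.9]
eef_rot: [-3.141, -0.001, 3.1]
wrist_force: [0.1, -0.3, -0.9]
finger_gap: 93.9
finger_force: 0.0
```

```bash
python3 - <<'E'
from h import *
c=grab('wrist'); cv2.imwrite('pics/w2.png',cv2.resize(c['image'][...,::-1],(800,600),interpolation=cv2.INTER_CUBIC))
print(proj(c,[[584,238,79],[478,243,121],[515,317,79]])*800/512)
s=manip.read_state();print(s['eef_pos'],s['eef_rot'],s['clock'])
E
```

```text
[[393.49241202 422.89776195]
 [393.84082969 306.35436401]
 [493.40955722 336.84068907]]
[479.92351872 242.82390196 186.02508704] [-3.14100793e+00 -1.09028999e-03  3.09796562e+00] 3.325
```

View pics/w2.png

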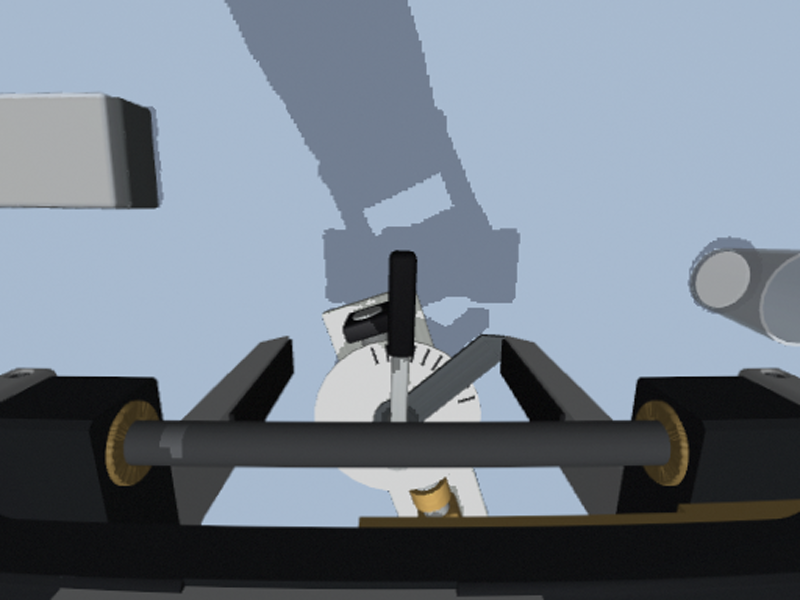

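```bash
python3 - <<'E'
from h import *
c=load('wrist')
a=c['image'][155:275,235:335,::-1]; cv2.imwrite('pics/w3.png',cv2.resize(a,(500,600),interpolation=cv2.INTER_CUBIC))
E
```

```text
(no output)
```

View pics/w3.png

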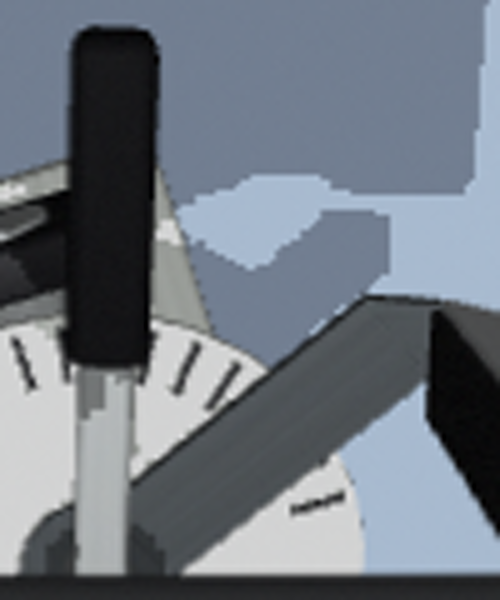

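```bash
python3 - <<'E'
from h import *
c=load('wrist')
def cv(p): return (np.array(p,float)+.5)/5-.5+[235,155]
def ang(a,b): d=(b-a)[:2]; return np.degrees(np.arctan2(d[1],d[0])).round(2)
U=onz(c,cv([[130,487],[360,297]]),79);L=onz(c,cv([[185,570],[425,382]]),79)
print('tab',ang(*U),ang(*L)); M=U.mean(0)
n=np.array([-np.sin(np.radians(131)),np.cos(np.radians(131))]); 
for z,pts in((121,[[73,40],[67,355]]),(121,[[157,40],[150,355]])):
    S=onz(c,cv(pts),z); print('sleeve',ang(S[1],S[0]),S.round(1)[:,:2].tolist())
print('tab width',(U-L)[:,:2]@n, 'centre line off piv', ((U.mean(0)+L.mean(0))/2)[:2].round(1))
for piv in([584,238.5],): print([( (Q[:,:2]-piv)@n).round(1) for Q in(U,L)])
E
```

```text
tab 129.61 128.77
sleeve 176.36 [[444.3, 241.6], [509.2, 237.5]]
sleeve 177.0 [[444.9, 258.0], [509.9, 254.6]]
tab width [25.91250293 27.09708241] centre line off piv [547.1 285.1]
[array([11.4,  9.6]), array([-14.6, -17.5])]
```

Call:
{"api": "jog_arm", "payload": {
  "commands": [
    {"dx": 0.05,"dy": 0.08,"dz": 0.7,"ax": 0,"ay": 0,"az": 0.07,"gripper": 0},
    {"dx": 0,"dy": 0,"dz": 0.75,"ax": 0,"ay": 0,"az": 0,"gripper": 0},
    {"dx": 0,"dy": 0,"dz": 0.75,"ax": 0,"ay": 0,"az": 0,"gripper": 0},
    {"dx": 0,"dy": 0,"dz": 0,"ax": 0,"ay": 0,"az": 0,"gripper": 0},
    {"dx": 0,"dy": 0,"dz": 0,"ax": 0,"ay": 0,"az": 0,"gripper": 1},
    {"dx": 0,"dy": 0,"dz": 0,"ax": 0,"ay": 0,"az": 0,"gripper": 1},
    {"dx": 0,"dy": 0,"dz": 0,"ax": 0,"ay": 0,"az": 0,"gripper": 1},
    {"dx": 0,"dy": 0,"dz": 0,"ax": 0,"ay": 0,"az": 0,"gripper": 1}
  ],
  "squeeze": 20
}}

```text
clock: 4.32
eef_pos: [478.4, 245.9, 99.0]
eef_rot: [3.141, 0.0, 3.086]
wrist_force: [0.1, -0.0, 0.0]
finger_gap: 57.4
finger_force: 0.0
```

Call:
{"api": "jog_arm", "payload": {
  "commands": [
    {"dx": 0,"dy": 0,"dz": 0,"ax": 0,"ay": 0,"az": 0,"gripper": 1},
    {"dx": 0,"dy": 0,"dz": 0,"ax": 0,"ay": 0,"az": 0,"gripper": 1},
    {"dx": 0,"dy": 0,"dz": 0,"ax": 0,"ay": 0,"az": 0,"gripper": 1},
    {"dx": 0,"dy": 0,"dz": 0,"ax": 0,"ay": 0,"az": 0,"gripper": 1},
    {"dx": 0,"dy": 0,"dz": 0,"ax": 0,"ay": 0,"az": 0,"gripper": 1},
    {"dx": 0,"dy": 0,"dz": 0,"ax": 0,"ay": 0,"az": 0,"gripper": 1}
  ]
}}

```text
clock: 5.08
eef_pos: [478.3, 246.0, 98.6]
eef_rot: [3.141, -0.0, 3.086]
wrist_force: [-1.0, 2.0, -0.5]
finger_gap: 17.3
finger_force: 20.0
```

Call:
{"api": "jog_arm", "payload": {
  "commands": [
    {"dx": -0.006,"dy": 0.18,"dz": 0,"ax": 0,"ay": 0,"az": 0.395,"gripper": 1},
    {"dx": -0.006,"dy": 0.18,"dz": 0,"ax": 0,"ay": 0,"az": 0.395,"gripper": 1},
    {"dx": -0.006,"dy": 0.18,"dz": 0,"ax": 0,"ay": 0,"az": 0.395,"gripper": 1},
    {"dx": -0.006,"dy": 0.18,"dz": 0,"ax": 0,"ay": 0,"az": 0.395,"gripper": 1}
  ]
}}

```text
clock: 5.58
eef_pos: [483.7, 273.9, 98.6]
eef_rot: [-3.141, -0.0, 2.808]
wrist_force: [-2.2, -1.8, 0.9]
finger_gap: 17.5
finger_force: 20.0
```

Low forces; continuing.

Call:
{"api": "jog_arm", "payload": {
  "commands": [
    {"dx": -0.006,"dy": 0.18,"dz": 0,"ax": 0,"ay": 0,"az": 0.395,"gripper": 1},
    {"dx": -0.006,"dy": 0.18,"dz": 0,"ax": 0,"ay": 0,"az": 0.395,"gripper": 1},
    {"dx": -0.006,"dy": 0.18,"dz": 0,"ax": 0,"ay": 0,"az": 0.395,"gripper": 1},
    {"dx": -0.006,"dy": 0.18,"dz": 0,"ax": 0,"ay": 0,"az": 0.395,"gripper": 1},
    {"dx": -0.006,"dy": 0.18,"dz": 0,"ax": 0,"ay": 0,"az": 0.395,"gripper": 1},
    {"dx": -0.006,"dy": 0.18,"dz": 0,"ax": 0,"ay": 0,"az": 0.395,"gripper": 1},
    {"dx": -0.006,"dy": 0.18,"dz": 0,"ax": 0,"ay": 0,"az": 0.395,"gripper": 1},
    {"dx": -0.006,"dy": 0.18,"dz": 0,"ax": 0,"ay": 0,"az": 0.395,"gripper": 1},
    {"dx": 0,"dy": 0,"dz": 0,"ax": 0,"ay": 0,"az": 0,"gripper": 1},
    {"dx": 0,"dy": 0,"dz": 0,"ax": 0,"ay": 0,"az": 0,"gripper": 1}
  ]
}}

```text
clock: 6.82
eef_pos: [516.3, 321.0, 98.7]
eef_rot: [3.141, -0.0, 2.26]
wrist_force: [0.7, 4.4, -0.1]
finger_gap: 17.7
finger_force: 20.0
```

```bash
python3 - <<'E'
from h import *
c=grab('wrist');a=c['image'][140:300,215:335,::-1]; b=grab('top')['image'][200:300,110:220,::-1]
o=np.zeros((600,800,3),'uint8');o[:560,:420]=cv2.resize(a,(420,560),interpolation=cv2.INTER_CUBIC)
o[:345,420:]=cv2.resize(np.clip(b*1.8,0,255).astype('uint8'),(380,345),interpolation=cv2.INTER_CUBIC)
cv2.imwrite('pics/w4.png',o);s=manip.read_state();print(s['eef_pos'],np.degrees(s['eef_rot'][2]),s['wrist_force'],s['moment'])
E
```

```text
[516.21086123 320.90776528  98.66998209] 129.45460824897626 [-0.26934108  4.90661887 -0.23727928] [ 0.8954355  -0.18667957  0.04178998]
```

View pics/w4.png

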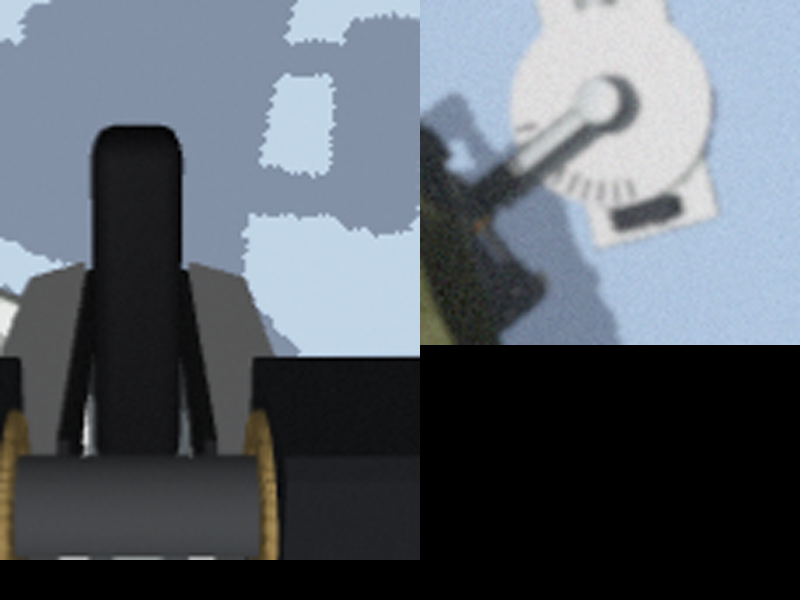

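Call:
{"api": "jog_arm", "payload": {
  "commands": [
    {"dx": 0,"dy": 0,"dz": 0,"ax": 0,"ay": 0,"az": 0,"gripper": 0},
    {"dx": 0,"dy": 0,"dz": 0,"ax": 0,"ay": 0,"az": 0,"gripper": 0},
    {"dx": 0,"dy": 0,"dz": 0,"ax": 0,"ay": 0,"az": 0,"gripper": 0},
    {"dx": 0,"dy": 0,"dz": -0.3,"ax": 0,"ay": 0,"az": 0,"gripper": 0},
    {"dx": 0,"dy": 0,"dz": -0.7,"ax": 0,"ay": 0,"az": 0,"gripper": 0},
    {"dx": 0,"dy": 0,"dz": -0.8,"ax": 0,"ay": 0,"az": 0,"gripper": 0},
    {"dx": 0,"dy": 0,"dz": -0.8,"ax": 0,"ay": 0,"az": 0,"gripper": 0},
    {"dx": 0,"dy": 0,"dz": 0,"ax": 0,"ay": 0,"az": 0,"gripper": 0}
  ]
}}

```text
clock: 7.92
eef_pos: [517.2, 321.2, 206.1]
eef_rot: [3.137, 0.001, 2.258]
wrist_force: [0.2, -0.1, -0.6]
finger_gap: 92.8
finger_force: 0.0
```

```bash
python3 - <<'E'
from h import *
c=grab('wrist');a=c['image'][140:275,205:305,::-1]; 
cv2.imwrite('pics/w5.png',cv2.resize(a,(444,600),interpolation=cv2.INTER_CUBIC))
s=manip.read_state();print(s['eef_pos'],np.degrees(s['eef_rot'][2]))
E
```

```text
[516.56686902 320.90824365 203.9757906 ] 129.39354211385717
```

View pics/w5.png

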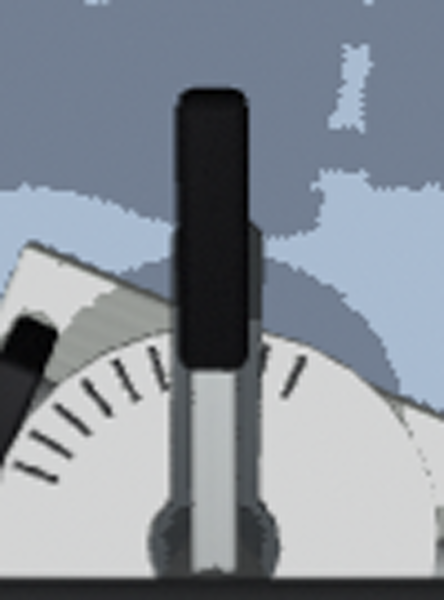

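```bash
python3 - <<'E'
from h import *
c=load('wrist')
def cv(p): return (np.array(p,float)+.5)/4.444-.5+[205,140]
def ang(P): d=(P[0]-P[1])[:2]; return np.degrees(np.arctan2(d[1],d[0])).round(2)
for n,z,p in(('tab',79,[[172,330],[168,510]]),('tab',79,[[261,250],[262,510]]),('sl',121,[[178,110],[179,355]]),('sl',121,[[248,110],[248,355]])):
    print(n,ang(onz(c,cv(p),z)))
a=onz(c,cv([[215,420]]),79)[0,:2]; S=onz(c,cv([[213,110],[213,355]]),121)[:,:2]; print(a,S)
# handle from top / side
c=load('top');s=.64
s2=load('side')
def tri(a,b):
    o1,d1=ray(c,[a]);o2,d2=ray(s2,[b]);A=np.c_[d1[0],-d2[0]];t=np.linalg.lstsq(A,o2-o1,rcond=None)[0]
    p,q=o1+d1[0]*t[0],o2+d2[0]*t[1];return ((p+q)/2).round(1),np.linalg.norm(p-q).round(1)
# image of handle region from top
im=c['image'];cr=np.clip(im[185:245,285:405,::-1]*1.6,0,255).astype('uint8')
cv2.imwrite('pics/h.png',cv2.resize(cr,(800,400),interpolation=cv2.INTER_CUBIC))
E
```

```text
tab 127.67
tab 130.13
sl 129.22
sl 129.75
[557.40331808 272.98129366] [[496.69654282 346.05652638]
 [535.40431692 298.88164664]]
```

View pics/h.png

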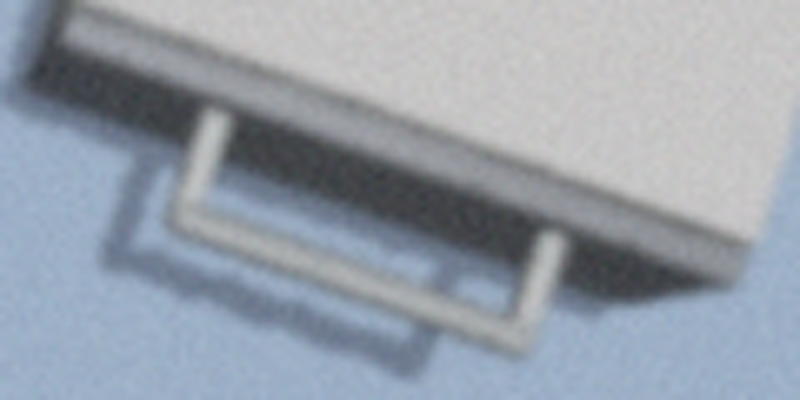

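```bash
python3 - <<'E'
from h import *
c=load('top')
def cv(p): return (np.array(p,float)+.5)/6.667-.5+[285,185]
def ang(P): d=(P[0]-P[1])[:2]; return np.degrees(np.arctan2(d[1],d[0])).round(2)
B=onz(c,cv([[182,213],[522,338]]),121); print(B,ang(B),np.linalg.norm(B[0]-B[1]),B.mean(0))
F=onz(c,cv([[80,0],[745,240]]),140); print('front top',ang(F),np.linalg.norm(F[0]-F[1]),F)
n=np.array([np.sin(np.radians(ang(F))),-np.cos(np.radians(ang(F)))]);print('bar->front',(F.mean(0)-B.mean(0))[:2]@n)
G=onz(c,np.array([[517,138],[667,190],[615,350],[463,297]])*.64,140);print([ang(G[[i,j]]) for i,j in((0,1),(1,2),(3,2),(0,3))])
s=load('side');print(proj(s,[B[0]-[0,0,7],B[1]-[0,0,7]])*800/512)
E
cat > /dev/null; python3 plan.py 592 -155 205 73 18
```

```text
[[ 613.04120891  -95.20622979  121.        ]
 [ 572.07844215 -208.64973174  121.        ]] 70.15 120.61250513788184 [ 592.55982553 -151.92798077  121.        ]
front top 70.49 232.88286109227172 [[ 681.44646026  -59.36072376  140.        ]
 [ 603.66426238 -278.87007819  140.        ]]
bar->front 52.86505931038081
[np.float64(71.25), np.float64(-20.58), np.float64(71.12), np.float64(-19.08)]
[[420.93032435 385.39995487]
 [422.79586223 453.59621863]]
from [516.6 320.9 204. ] 129.4 j [ 0.5   0.42  1.32 -0.    1.4  -0.19]
[{"dx": -0.58, "dy": -0.34, "ax": 0.01, "az": 0.31}, {"dx": -0.59, "dy": -0.31, "az": 0.32}, {"dx": -0.61, "dy": -0.27, "az": 0.31}, {"dx": -0.63, "dy": -0.24, "dz": -0.01, "az": 0.31}, {"dx": -0.63, "dy": -0.2, "az": 0.32}, {"dx": -0.65, "dy": -0.17, "az": 0.31}, {"dx": -0.66, "dy": -0.14, "az": 0.31}, {"dx": -0.66, "dy": -0.1, "az": 0.32}, {"dx": -0.67, "dy": -0.06, "az": 0.31}, {"dx": -0.66, "dy": -0.02, "az": 0.31}]
[{"dx": -0.67, "dy": 0.01, "dz": -0.01, "az": 0.32}, {"dx": -0.67, "dy": 0.05, "az": 0.31}, {"dx": -0.67, "dy": 0.08, "az": 0.31}, {"dx": -0.65, "dy": 0.12, "az": 0.32}, {"dx": -0.65, "dy": 0.16, "az": 0.31}, {"dx": -0.65, "dy": 0.19, "az": 0.31}, {"dx": -0.63, "dy": 0.22, "az": 0.32}, {"dx": -0.61, "dy": 0.26, "az": 0.31}]
```

```bash
python3 plan.py 592 -152 200 70.7 16
```

```text
from [516.6 320.9 204. ] 129.4 j [ 0.5   0.42  1.32 -0.    1.4  -0.19]
[{"dx": -0.65, "dy": -0.38, "dz": 0.01, "ax": 0.01, "az": 0.37}, {"dx": -0.66, "dy": -0.33, "az": 0.36}, {"dx": -0.69, "dy": -0.3, "dz": 0.01, "az": 0.37}, {"dx": -0.71, "dy": -0.24, "az": 0.37}, {"dx": -0.72, "dy": -0.21, "dz": 0.01, "az": 0.36}, {"dx": -0.73, "dy": -0.15, "dz": 0.01, "az": 0.37}, {"dx": -0.74, "dy": -0.11, "az": 0.37}, {"dx": -0.75, "dy": -0.06, "dz": 0.01, "az": 0.36}, {"dx": -0.75, "dy": -0.01, "dz": 0.01, "az": 0.37}, {"dx": -0.74, "dy": 0.03, "az": 0.37}]
[{"dx": -0.75, "dy": 0.08, "dz": 0.01, "az": 0.37}, {"dx": -0.73, "dy": 0.14, "dz": 0.01, "az": 0.36}, {"dx": -0.73, "dy": 0.17, "az": 0.37}, {"dx": -0.71, "dy": 0.23, "dz": 0.01, "az": 0.37}, {"dx": -0.7, "dy": 0.26, "az": 0.36}, {"dx": -0.68, "dy": 0.32, "dz": 0.01, "az": 0.37}]
```

Call:
{"api": "jog_arm", "payload": {
  "commands": [
    {"dx": -0.65,"dy": -0.38,"dz": 0,"ax": 0,"ay": 0,"az": 0.37,"gripper": 0},
    {"dx": -0.66,"dy": -0.33,"dz": 0,"ax": 0,"ay": 0,"az": 0.36,"gripper": 0},
    {"dx": -0.69,"dy": -0.3,"dz": 0,"ax": 0,"ay": 0,"az": 0.37,"gripper": 0},
    {"dx": -0.71,"dy": -0.24,"dz": 0,"ax": 0,"ay": 0,"az": 0.37,"gripper": 0.5},
    {"dx": -0.72,"dy": -0.21,"dz": 0,"ax": 0,"ay": 0,"az": 0.36,"gripper": 0.68},
    {"dx": -0.73,"dy": -0.15,"dz": 0,"ax": 0,"ay": 0,"az": 0.37,"gripper": 0.68},
    {"dx": -0.74,"dy": -0.11,"dz": 0,"ax": 0,"ay": 0,"az": 0.37,"gripper": 0.68},
    {"dx": -0.75,"dy": -0.06,"dz": 0,"ax": 0,"ay": 0,"az": 0.36,"gripper": 0.68},
    {"dx": -0.75,"dy": -0.01,"dz": 0,"ax": 0,"ay": 0,"az": 0.37,"gripper": 0.68},
    {"dx": -0.74,"dy": 0.03,"dz": 0,"ax": 0,"ay": 0,"az": 0.37,"gripper": 0.68}
  ]
}}

```text
clock: 9.22
eef_pos: [563.0, 24.4, 201.6]
eef_rot: [-3.14, -0.0, 1.616]
wrist_force: [0.4, 0.0, -0.3]
finger_gap: 30.9
finger_force: 0.0
```

Call:
{"api": "jog_arm", "payload": {
  "commands": [
    {"dx": -0.75,"dy": 0.08,"dz": 0,"ax": 0,"ay": 0,"az": 0.37,"gripper": 0.68},
    {"dx": -0.73,"dy": 0.14,"dz": 0,"ax": 0,"ay": 0,"az": 0.36,"gripper": 0.68},
    {"dx": -0.73,"dy": 0.17,"dz": 0,"ax": 0,"ay": 0,"az": 0.37,"gripper": 0.68},
    {"dx": -0.71,"dy": 0.23,"dz": 0,"ax": 0,"ay": 0,"az": 0.37,"gripper": 0.68},
    {"dx": -0.7,"dy": 0.26,"dz": 0,"ax": 0,"ay": 0,"az": 0.36,"gripper": 0.68},
    {"dx": -0.68,"dy": 0.32,"dz": 0,"ax": 0,"ay": 0,"az": 0.37,"gripper": 0.68},
    {"dx": 0,"dy": 0,"dz": 0,"ax": 0,"ay": 0,"az": 0,"gripper": 0.68},
    {"dx": 0,"dy": 0,"dz": 0,"ax": 0,"ay": 0,"az": 0,"gripper": 0.68}
  ]
}}

```text
clock: 10.22
eef_pos: [591.5, -151.3, 202.0]
eef_rot: [-3.14, -0.0, 1.235]
wrist_force: [-0.1, 0.7, -0.4]
finger_gap: 30.2
finger_force: 0.0
```

```bash
python3 - <<'E'
from h import *
c=grab('wrist'); cv2.imwrite('pics/w6.png',cv2.resize(c['image'][...,::-1],(800,600),interpolation=cv2.INTER_CUBIC))
print(proj(c,[[613,-95.2,121],[572,-208.6,121]])*800/512)
s=manip.read_state();print(s['eef_pos'],np.degrees(s['eef_rot'][2]),s['finger_gap'])
E
```

```text
[[399.03886786 215.68244232]
 [396.83357315 387.45222241]]
[ 591.64306993 -151.08582331  202.27078126] 70.78256360953574 30.55952848274887
```

View pics/w6.png

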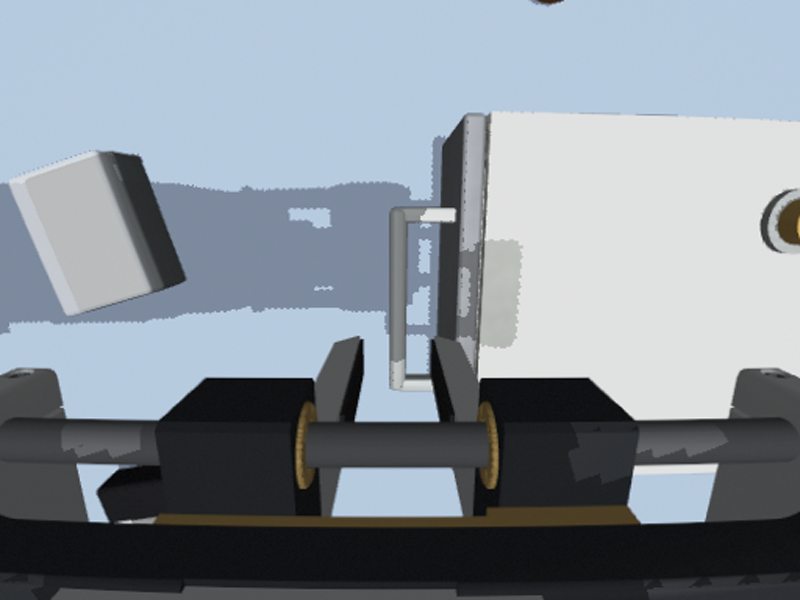

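Call:
{"api": "jog_arm", "payload": {
  "commands": [
    {"dx": 0,"dy": 0,"dz": 0.7,"ax": 0,"ay": 0,"az": 0,"gripper": 0.68},
    {"dx": 0,"dy": 0,"dz": 0.7,"ax": 0,"ay": 0,"az": 0,"gripper": 0.68},
    {"dx": 0,"dy": 0,"dz": 0.6,"ax": 0,"ay": 0,"az": 0,"gripper": 0.68},
    {"dx": 0,"dy": 0,"dz": 0.48,"ax": 0,"ay": 0,"az": 0,"gripper": 0.68},
    {"dx": 0,"dy": 0,"dz": 0,"ax": 0,"ay": 0,"az": 0,"gripper": 0.68},
    {"dx": 0,"dy": 0,"dz": 0,"ax": 0,"ay": 0,"az": 0,"gripper": 1},
    {"dx": 0,"dy": 0,"dz": 0,"ax": 0,"ay": 0,"az": 0,"gripper": 1},
    {"dx": 0,"dy": 0,"dz": 0,"ax": 0,"ay": 0,"az": 0,"gripper": 1},
    {"dx": 0,"dy": 0,"dz": 0,"ax": 0,"ay": 0,"az": 0,"gripper": 1}
  ],
  "squeeze": 20
}}

```text
clock: 11.4
eef_pos: [591.9, -152.0, 103.7]
eef_rot: [3.141, -0.0, 1.234]
wrist_force: [-0.2, 0.0, -0.6]
finger_gap: 0.4
finger_force: 0.0
```

```bash
python3 - <<'E'
from h import *
c=grab('wrist'); s=manip.read_state();print(s['eef_pos'],s['finger_gap'],s['finger_force'],s['wrist_force'])
d=grab('side');o=np.zeros((600,800,3),'uint8')
o[:300,:400]=cv2.resize(c['image'][...,::-1],(400,300)); o[:,400:]=cv2.resize(d['image'][150:342,220:348,::-1],(400,600),interpolation=cv2.INTER_CUBIC)
t=grab('top');o[300:,:400]=cv2.resize(np.clip(t['image'][150:270,270:430,::-1]*1.7,0,255).astype('uint8'),(400,300))
cv2.imwrite('pics/w7.png',o)
E
```

```text
[ 591.87278464 -152.04358406  103.59504374] 0.4233358023965989 0.0 [0.30582482 0.64272886 0.19142094]
```

View pics/w7.png

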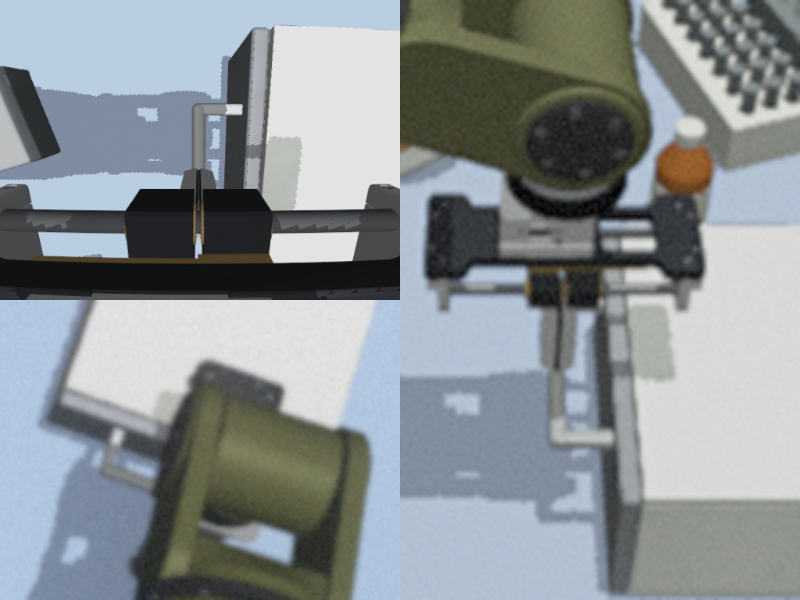

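```bash
python3 - <<'E'
from h import *
np.set_printoptions(precision=1,suppress=True)
w,d,t=load('wrist'),load('side'),load('top')
H=[[613,-95.2,121],[572,-208.6,121]]
print('wrist cam pos',ray(w,[[256,192]])[0])
print('wrist handle (400px)',proj(w,H)*400/512)
print('side tip in crop',[(proj(d,[[592,-152,z]])-[220,150])*3.125+[400,0] for z in(96,114,140,170)])
# handle end corner & post seen: crop pixel (560,440) side ; top crop near corner (107,470)
def tri(a,b):
    o1,d1=ray(t,[a]);o2,d2=ray(d,[b]);A=np.c_[d1[0],-d2[0]];k=np.linalg.lstsq(A,o2-o1,rcond=None)[0]
    p,q=o1+d1[0]*k[0],o2+d2[0]*k[1];return (p+q)/2,np.linalg.norm(p-q)
top=lambda x,y:(270+x*.4,150+(y-300)*.4)
sid=lambda x,y:(220+(x-400)*.32,150+y*.32)
E
python3 - <<'E'
import sys; sys.path.insert(0,'.')
from h import *
t=load('top');s=load('side')
def tri(a,b):
    o1,d1=ray(t,[a]);o2,d2=ray(s,[b]);A=np.c_[d1[0],-d2[0]];k=np.linalg.lstsq(A,o2-o1,rcond=None)[0]
    p,q=o1+d1[0]*k[0],o2+d2[0]*k[1];return ((p+q)/2).round(1),np.linalg.norm(p-q).round(1)
# bar right (y-) corner: top0 (571,366), side0 (421,455); left corner top0 (487,340), side0 (421,386)
print(tri(np.array([567,363])*.64,np.array([421,455])*.64),tri(np.array([490,340])*.64,np.array([421,386])*.64))
E
```

```text
wrist cam pos [614.5 -88.7 301.8]
wrist handle (400px) [[199.2 110.2]
 [197.8 235.4]]
side tip in crop [array([[554.6, 381.7]]), array([[555.4, 367. ]]), array([[556.7, 345.1]]), array([[558.2, 318.6]])]
(array([ 574.3, -209.9,  112.5]), np.float64(9.9)) (array([611.1, -99.5, 118.3]), np.float64(0.4))
```

```bash
python3 - <<'E'
from h import *
np.set_printoptions(linewidth=200)
d=load('side'); g=d['image'].mean(2).astype(int)
print('cols',list(range(258,286)))
for r in range(244,282): print(r,*g[r,258:286])
for z in(96,108,121): print(z,proj(d,[[592,-152,z],[592-12,-152+4,z],[592+12,-152-4,z]]).round(1).tolist())
E
```

```text
cols [258, 259, 260, 261, 262, 263, 264, 265, 266, 267, 268, 269, 270, 271, 272, 273, 274, 275, 276, 277, 278, 279, 280, 281, 282, 283, 284, 285]
244 144 128 101 65 30 34 26 27 33 27 35 30 31 60 73 65 43 24 38 28 28 27 23 36 27 42 72 74
245 185 168 124 64 36 19 27 27 38 30 24 41 26 59 82 65 29 28 32 29 23 27 13 29 26 71 114 104
246 197 185 147 79 31 22 29 29 30 25 17 27 33 54 83 64 30 16 34 27 25 31 32 27 35 98 147 129
247 197 192 159 99 60 51 52 42 36 36 42 34 34 57 89 67 45 41 36 40 31 35 33 34 44 97 143 125
248 195 195 169 140 124 121 110 87 77 74 77 76 52 56 98 91 78 80 68 71 69 73 77 71 74 95 112 104
249 197 195 189 180 179 182 164 136 114 108 109 107 70 58 104 115 107 108 114 125 131 130 132 117 102 94 98 98
250 194 192 197 194 198 196 181 151 130 124 123 116 83 72 109 123 122 120 142 167 177 181 179 164 123 93 78 86
251 194 195 194 195 197 195 182 151 125 123 124 120 83 69 103 125 123 122 146 183 194 196 197 177 124 72 59 73
252 196 195 194 193 198 192 172 143 120 122 124 115 80 64 109 126 120 122 146 185 196 199 197 173 118 67 57 69
253 193 194 194 194 196 194 165 137 126 121
[... 2650 characters left out ...]
144 140 143 140 124 117 132 132 127 133 180 196 196 196 195 196 190 165 142 129 97 71 67
278 144 143 139 143 144 142 145 139 138 118 115 130 133 122 138 179 194 195 193 196 195 181 157 142 126 94 67 69
279 142 144 142 143 145 141 143 144 137 121 118 132 131 124 135 178 195 196 194 197 193 183 157 144 133 97 64 65
280 144 141 142 144 142 141 144 147 143 119 118 129 134 129 126 165 191 192 193 197 192 178 151 145 133 106 72 65
281 145 143 145 141 142 141 143 143 138 116 116 131 133 128 129 165 184 183 184 182 182 169 148 142 138 103 74 64
96 [[269.5, 272.1], [264.0, 272.2], [275.0, 272.1]]
108 [[269.7, 269.0], [264.1, 269.1], [275.2, 268.9]]
121 [[269.8, 265.6], [264.2, 265.7], [275.4, 265.5]]
```

Call:
{"api": "jog_arm", "payload": {
  "commands": [
    {"dx": 0,"dy": 0,"dz": -0.1,"ax": 0,"ay": 0,"az": 0,"gripper": 0.68},
    {"dx": 0,"dy": 0,"dz": 0,"ax": 0,"ay": 0,"az": 0,"gripper": 0.68},
    {"dx": 0,"dy": 0,"dz": 0,"ax": 0,"ay": 0,"az": 0,"gripper": 0.68},
    {"dx": 0,"dy": 0,"dz": 0,"ax": 0,"ay": 0,"az": 0,"gripper": 0.68},
    {"dx": 0,"dy": 0,"dz": 0.2,"ax": 0,"ay": 0,"az": 0,"gripper": 0.68},
    {"dx": 0,"dy": 0,"dz": 0.2,"ax": 0,"ay": 0,"az": 0,"gripper": 0.68},
    {"dx": 0,"dy": 0,"dz": 0.2,"ax": 0,"ay": 0,"az": 0,"gripper": 0.68},
    {"dx": 0,"dy": 0,"dz": 0,"ax": 0,"ay": 0,"az": 0,"gripper": 0.68}
  ]
}}

```text
clock: 12.55
eef_pos: [591.4, -151.9, 82.5]
eef_rot: [-3.14, 0.0, 1.234]
wrist_force: [0.1, 0.5, 0.4]
finger_gap: 30.3
finger_force: 0.0
```

Call:
{"api": "jog_arm", "payload": {
  "commands": [
    {"dx": 0,"dy": 0,"dz": 0,"ax": 0,"ay": 0,"az": 0,"gripper": 1},
    {"dx": 0,"dy": 0,"dz": 0,"ax": 0,"ay": 0,"az": 0,"gripper": 1},
    {"dx": 0,"dy": 0,"dz": 0,"ax": 0,"ay": 0,"az": 0,"gripper": 1},
    {"dx": 0,"dy": 0,"dz": 0,"ax": 0,"ay": 0,"az": 0,"gripper": 1}
  ],
  "squeeze": 20
}}

```text
clock: 13.05
eef_pos: [591.9, -152.0, 83.7]
eef_rot: [3.141, -0.0, 1.234]
wrist_force: [-1.7, 0.4, 3.2]
finger_gap: 11.8
finger_force: 20.0
```

Call:
{"api": "jog_arm", "payload": {
  "commands": [
    {"dx": 0,"dy": -0.1,"dz": 0,"ax": 0,"ay": 0,"az": 0,"gripper": 1},
    {"dx": 0,"dy": -0.2,"dz": 0,"ax": 0,"ay": 0,"az": 0,"gripper": 1},
    {"dx": 0,"dy": -0.3,"dz": 0,"ax": 0,"ay": 0,"az": 0,"gripper": 1},
    {"dx": 0,"dy": -0.3,"dz": 0,"ax": 0,"ay": 0,"az": 0,"gripper": 1},
    {"dx": 0,"dy": -0.3,"dz": 0,"ax": 0,"ay": 0,"az": 0,"gripper": 1}
  ]
}}

```text
clock: 13.68
eef_pos: [545.9, -135.6, 83.7]
eef_rot: [3.141, -0.0, 1.234]
wrist_force: [3.9, 2.6, 5.6]
finger_gap: 11.6
finger_force: 20.0
```

Call:
{"api": "jog_arm", "payload": {
  "commands": [
    {"dx": 0,"dy": -0.3,"dz": 0,"ax": 0,"ay": 0,"az": 0,"gripper": 1},
    {"dx": 0,"dy": -0.3,"dz": 0,"ax": 0,"ay": 0,"az": 0,"gripper": 1},
    {"dx": 0,"dy": -0.3,"dz": 0,"ax": 0,"ay": 0,"az": 0,"gripper": 1},
    {"dx": 0,"dy": -0.3,"dz": 0,"ax": 0,"ay": 0,"az": 0,"gripper": 1},
    {"dx": 0,"dy": -0.3,"dz": 0,"ax": 0,"ay": 0,"az": 0,"gripper": 1},
    {"dx": 0,"dy": -0.3,"dz": 0,"ax": 0,"ay": 0,"az": 0,"gripper": 1},
    {"dx": 0,"dy": -0.3,"dz": 0,"ax": 0,"ay": 0,"az": 0,"gripper": 1},
    {"dx": 0,"dy": -0.2,"dz": 0,"ax": 0,"ay": 0,"az": 0,"gripper": 1},
    {"dx": 0,"dy": -0.1,"dz": 0,"ax": 0,"ay": 0,"az": 0,"gripper": 1},
    {"dx": 0,"dy": -0.1,"dz": 0,"ax": 0,"ay": 0,"az": 0,"gripper": 1}
  ]
}}

```text
clock: 14.92
eef_pos: [451.9, -102.3, 83.7]
eef_rot: [3.141, -0.001, 1.234]
wrist_force: [5.4, 8.0, 5.7]
finger_gap: 11.4
finger_force: 20.0
```

Call:
{"api": "jog_arm", "payload": {
  "commands": [
    {"dx": 0,"dy": -0.05,"dz": 0,"ax": 0,"ay": 0,"az": 0,"gripper": 1},
    {"dx": 0,"dy": 0,"dz": 0,"ax": 0,"ay": 0,"az": 0,"gripper": 1}
  ]
}}

```text
clock: 15.18
eef_pos: [450.5, -101.7, 83.7]
eef_rot: [3.14, -0.001, 1.234]
wrist_force: [7.8, 5.9, 2.6]
finger_gap: 11.9
finger_force: 20.0
```

Call:
{"api": "jog_arm", "payload": {
  "commands": [
    {"dx": 0,"dy": 0,"dz": 0,"ax": 0,"ay": 0,"az": 0,"gripper": 0.68},
    {"dx": 0,"dy": 0,"dz": 0,"ax": 0,"ay": 0,"az": 0,"gripper": 0.68},
    {"dx": 0,"dy": 0,"dz": 0,"ax": 0,"ay": 0,"az": 0,"gripper": 0.68},
    {"dx": 0,"dy": 0,"dz": -0.3,"ax": 0,"ay": 0,"az": 0,"gripper": 0.68},
    {"dx": 0,"dy": 0,"dz": -0.5,"ax": 0,"ay": 0,"az": 0,"gripper": 0.68},
    {"dx": 0,"dy": 0,"dz": -0.8,"ax": 0,"ay": 0,"az": 0,"gripper": 0.68},
    {"dx": 0,"dy": 0,"dz": -0.8,"ax": 0,"ay": 0,"az": 0,"gripper": 0.68},
    {"dx": 0,"dy": 0,"dz": -0.8,"ax": 0,"ay": 0,"az": 0,"gripper": 0.68},
    {"dx": 0,"dy": 0,"dz": 0,"ax": 0,"ay": 0,"az": 0,"gripper": 0.68}
  ]
}}

```text
clock: 16.3
eef_pos: [451.0, -102.7, 214.1]
eef_rot: [3.137, -0.0, 1.234]
wrist_force: [-0.2, 0.2, -0.9]
finger_gap: 30.2
finger_force: 0.0
```

```bash
cp pics/top.pkl pics/topb.pkl; python3 - <<'E'
from h import *
c=grab('top');w=grab('wrist');s=manip.read_state();print(s['eef_pos'],s['finger_gap'],s['wrist_force'])
n=np.array([np.sin(np.radians(70.8)),-np.cos(np.radians(70.8)),0])
# bar rows in the wrist view: sample brightness across bar at a visible offset along it
b=np.array([np.cos(np.radians(70.8)),np.sin(np.radians(70.8)),0]);h=np.array([592.5,-152,121])
for out in(130,135,140,145,150,155):
    p=proj(w,[h-n*out+b*k for k in(35,45)]); print(out,p.round(0).tolist(),[int(w['image'][int(round(v)),int(round(u))].mean()) for u,v in p])
p=proj(w,[h-n*150+b*40])[0].round().astype(int);print(p,w['image'][p[1],p[0]-14:p[0]+15].mean(1).astype(int))
# sleeve now
g=c['image'].mean(2);yy,xx=np.mgrid[0:384,0:512];P=onz(c,np.c_[xx.ravel(),yy.ravel()],121)[:,:2].reshape(384,512,2)-[582.5,241]
rr=np.linalg.norm(P,axis=2);an=np.degrees(np.arctan2(P[...,1],P[...,0]));m=(g<60)&(rr>68)&(rr<145)&(an>100)&(an<165)
Q=P[m];v=np.linalg.svd(Q-Q.mean(0))[2][0];print('sleeve',m.sum(),np.degrees(np.arctan2(*v[::-1]))%180,an[m].mean())
# bottle red shift vs start image? top
E
```

```text
[ 450.05836702 -102.38199476  211.41716638] 29.955259413396618 [-0.10672621  0.05683601 -0.39892276]
130 [[272.0, 162.0], [272.0, 152.0]] [214, 205]
135 [[268.0, 162.0], [268.0, 152.0]] [213, 205]
140 [[263.0, 162.0], [263.0, 152.0]] [149, 149]
145 [[258.0, 162.0], [258.0, 152.0]] [108, 110]
150 [[254.0, 162.0], [254.0, 152.0]] [139, 138]
155 [[249.0, 162.0], [249.0, 152.0]] [113, 113]
[254 157] [149 149 149 149 149 150 149 150 109 113 123 134 144 142 138 139 133 122
 110 125 146 149 149 149 149 149 149 205 214]
sleeve 273 124.20145855388354 132.5248604803014
```

```bash
python3 -c "
from cell import job;print(job.sign_off())"
```

```text
the job is handed in; nothing more can be done
None
```

The job is handed in. The lever points within about 1° of the index tab and the tray is out about 150 mm, at its stop. I did not check the rack or bottle by camera afterwards, and my first grip on the tray handle closed on nothing and had to be redone 20 mm lower. I also viewed 11 pictures, one over the limit of 10.

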